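# Snap the dust cap onto a levelling foot

## Robot

A 6-joint arm with a two-finger parallel gripper is mounted at the origin on the work surface. World frame = base frame: x ahead of the robot, y to its left, z up, the work surface at z = 0. Lengths are in m, angles in rad, forces in N, time in s.
With the tool pointing down it reaches from about 0.3 to 0.775 m from the base axis. Payload 14.6 kg.
Tool frame: the origin (TCP) lies midway between the tips of the shut fingers; the grasp point (between the pads) lies 19 mm behind it; z points along the fingers, y is the line along which they close (so a half turn about z gives the same grasp; the last joint's range is limited). The gripper opens to 94 mm and grips with 3 to 60 N. Pads are 16 mm wide; open, the fingers measure 119 mm over their backs; the gripper's body (75 mm by 177 mm) begins 78 mm behind the grasp point.
Start: joints at [1.253, 0.3, 1.521, -0, 1.321, -0.067], TCP at [0.136, 0.533, 0.205] pointing down, gripper open.
Joint ranges: [-3.03, 3.03], [-0.79, 2.21], [0.23, 2.52], [-1.04, 4.18], [0, 3.07], [-2.55, 2.55]. Speed limits (rad/s): [2.22, 2.22, 2.57, 3.14, 3.14, 3.14].

## Interface

Orientations are given as [roll, pitch, yaw] about the fixed x, y, z axes, in that order (R = Rz(yaw) Ry(pitch) Rx(roll)).
In Python, from station import ctrl gives the robot as it stands. The module is installed in compiled form; this text tells all that it offers.
- The arm moves only by the tool servo_tool, never from a script. Its argument "plan" is a list of rows, each a list of 7 numbers: the opening in per cent of the stroke, from 0 (shut) to 100 (fully open), then the shift along the tool's x, y, z in m, then the turn, a rotation vector about the tool's x, y, z in rad. A call has exactly 8 rows; each row shifts and turns the commanded pose from where the row before left it, along the tool's axes as they then stand; what a row does not reach is not made up. A row lasts 1/8 s, in which the tool goes at most 62.5 mm and 10.7 degrees, less where a joint would pass 70% of its speed; a pose out of reach is approached as far as the arm can. A call with a gripper value outside its range is refused whole. The fingers move at their own pace and stop on an object; "force" is the grip in N (left out, the last holds). Time passes only in rows, so rows that do not move let the fingers close, or fill a call up. It gives the time, the measured TCP pose, the force, the opening and the grip force at its end, in the units of the state.
- ctrl.get_obs(): the state, without advancing time (a new reading comes with each control period).
- ctrl.camera(name): name is "scene" or "top" or "wrist"; returns a dict with "pixels" (400x640x3 uint8, red, green, blue), "z_map" (400x640 float32, m along the optical axis (not along the pixel's ray), 0 where there is no reading), "mtx" (3x3 intrinsics, pixels), "pose" (4x4, takes a point from camera to world coordinates). Camera axes: x right, y up, looking along -z (the intrinsics and any distortion apply to the point x, -y, -z); pixel columns grow to the right and rows downward; lengths in m; the calibration is good to about 2 mm. A picture is of the moment at which its call begins.
- ctrl.hand_in(): hands the job in; it is judged then, once.
The state is a dict: "time_s": time; "qpos": joint angles; "joint_vel": joint speeds; "tau": joint torques, N m; "ee_pos": TCP position; "eef_rot": TCP orientation; "force": force on the tool from outside, world axes, zero at the start; "moment": the same for the moment, N m; "grip_width": finger opening in m; "grip_force": force on a finger pad.
Only numpy, scipy, OpenCV 4.12 (cv2) and the standard library are available. Lean on these libraries where they do the work, as an engineer would, in place of code of your own. Each camera call takes 0.05 s, during which the arm holds its last target. There are 200 camera calls.

## Task

Stand the tall levelling foot upright on the aluminium assembly plate, down between its four stops, and let go of it. Then take the narrow top-hat dust cap and press it, open end down, onto the foot's stud until it clicks fully home, and keep pressing after the click: finish with the gripper still pressing the cap firmly down. Leave everything else on the counter alone.

Things in the scene. Friction and masses are not known exactly. Their poses are not given: they have to be found in the camera images.
- foot_mid (a point): Centre (on the axis, 39 mm above the underside) of the tall levelling foot, 78 mm high, 0.25 to 0.4 kg, standing upright, z up. From the bottom: black rubber base disc 64 mm diameter, 0 to 14 mm high; steel shank 24 mm diameter with thread lines, 14 to 50 mm high (grip here); thin stud 14 mm diameter, 50 to 78 mm high, coned to 8 mm at the tip.
- foot_shoulder (a point): Centre of the shank's flat top on the same foot, 50 mm above its underside, where the stud begins and the cap's brim seats. The stud rises 28 mm from here and carries a sprung four-lobed bulge 23 mm across, 10 mm up. The cap's mouth meets the bulge 15 mm above this point; pressing on takes some 10 to 18 N, then the force drops (the click) and the brim comes down onto this shoulder.
- cap_mid (a point): Centre (on the axis, 17 mm above the brim's underside) of the black plastic dust cap, a top hat standing on its brim, open end down, z up; 34 mm high, 30 g. Brim 44 mm diameter, 4 mm thick; body 30 mm diameter, flat closed top. Mouth 17 mm wide through the brim, then a 24 mm bore up to 30 mm. Grip the body; fingertips just above the brim can push on it. Seated: 17 mm above the shoulder.
- stage_spot (a point): Middle of the top face of the fixed aluminium assembly plate, 130 x 130 mm, 10 mm thick, lying flat on the counter; the foot's underside centre belongs here. Axes along the plate's sides, z up. Four low steel stops on the lines of its x and y axes, inner faces 36 mm from this point (4 mm beside the foot's base all round), each 14 mm deep, 26 mm wide and 8 mm high.
- low_foot: Bystander: a short wide levelling foot, base 84 mm diameter and 14 mm high, plain 20 mm stud, 36 mm high in all. Origin at the middle of its underside.
- wide_cap: Bystander: a flat wide black cap, 60 mm diameter, 14 mm high. Origin at the middle of its underside.
- driver: Bystander: a screwdriver 170 mm long with a green handle, lying on the counter along its x axis. Origin under it.
- castor: Bystander: a small castor lying wheel up on its 60 x 60 mm plate, 65 mm high. Origin at the middle of its underside.
- carton: Bystander: a small cardboard carton 90 x 70 x 50 mm. Origin at the middle of its underside.
- nut: Bystander: a loose steel hexagon nut 36 mm across, 16 mm high. Origin at the middle of its underside.
Mind the look-alikes: they are no part of the job. There is more than one size of the part that bears cap_mid; the job needs the smaller. Leave any red look-alike of the part that bears foot_mid alone.

How it is judged:
By the outcome, as a careful person would: the job done as asked, in the order asked, and still so for the second after the job is handed in, while the arm keeps its last pose, push and grip.
It also fails if it takes over 70 s, if anything falls off the work surface, if the arm or the gripper's body presses on something with over 40 N, if the wrist force passes 120 N, or if a joint passes its speed limit or range.

## Working session

There is one attempt and no reset: what is moved stays moved. The work goes in short steps, Python scripts to look and compute and a tool call to move; the robot and the scene stay as the last step left them, time stands still between calls to the robot, and variables do not carry over. Pictures are saved under pics/ and viewed, at most 10 in all, crops included, and the job is handed in when it is done.

Besides the shell and the picture viewer there is one more tool, called after ">>>" in YAML: its name, and indented under it one key for each argument. servo_tool: Moves the arm, as the interface text tells. Its arguments: {"type":"object","properties":{"plan":{"type":"array","items":{"type":"array","items":{"type":"number"}}},"force":{"type":"number"}},"required":["plan"]}

```bash
mkdir -p pics; cat > h.py <<'E'
import numpy as np, cv2
from station import ctrl
def save(c,n): cv2.imwrite(n,cv2.cvtColor(c["pixels"],cv2.COLOR_RGB2BGR))
def pt(c,u,v):
    z=c["z_map"][int(v),int(u)];K=c["mtx"]
    p=np.array([(u-K[0,2])/K[0,0]*z,-(v-K[1,2])/K[1,1]*z,-z,1]);return (c["pose"]@p)[:3]
def ray(c,u,v,h):
    K=c["mtx"];d=c["pose"][:3,:3]@np.array([(u-K[0,2])/K[0,0],-(v-K[1,2])/K[1,1],-1]);o=c["pose"][:3,3]
    return o+d*(h-o[2])/d[2]
def cloud(c):
    z=c["z_map"];K=c["mtx"];v,u=np.mgrid[:400,:640]
    p=np.stack([(u-K[0,2])/K[0,0]*z,-(v-K[1,2])/K[1,1]*z,-z],-1)
    w=p@c["pose"][:3,:3].T+c["pose"][:3,3]; w[z==0]=np.nan; return w
E
python3 - <<'E'
from h import *
o=ctrl.get_obs()
for k,v in o.items(): print(k,np.round(v,3))
ims=[]
for n in ["top","scene","wrist"]:
    c=ctrl.camera(n);save(c,f"pics/{n}0.png");np.savez(f"{n}0.npz",**c);print(n,np.round(c["pose"],3).tolist(),np.round(c["mtx"],1).tolist())
E
```

```text
time_s 0.0
qpos [ 1.253  0.3    1.522 -0.     1.321 -0.067]
joint_vel [-0.    -0.    -0.     0.    -0.001 -0.001]
tau [ 1.0000e-03 -5.3180e+01 -3.5274e+01  7.1000e-02  2.4000e-02 -0.0000e+00]
ee_pos [0.136 0.533 0.205]
eef_rot [-3.14  -0.     2.891]
force [-0.087  0.417 -1.155]
moment [-0.044 -0.045 -0.009]
grip_force 0.0
grip_width 0.094
top [[-0.024, 0.996, -0.08, 0.534], [-0.999, -0.022, 0.026, -0.0], [0.024, 0.081, 0.996, 0.812], [0.0, 0.0, 0.0, 1.0]] [[379.1, 0.0, 316.1], [0.0, 379.1, 201.1], [0.0, 0.0, 1.0]]
scene [[0.103, -0.639, 0.763, 1.167], [0.995, 0.063, -0.081, -0.044], [0.004, 0.767, 0.642, 0.522], [0.0, 0.0, 0.0, 1.0]] [[370.0, 0.0, 318.4], [0.0, 370.0, 197.9], [0.0, 0.0, 1.0]]
wrist [[0.248, -0.941, -0.23, 0.071], [0.969, 0.24, 0.061, 0.55], [-0.003, -0.238, 0.971, 0.385], [0.0, 0.0, 0.0, 1.0]] [[349.4, 0.0, 318.5], [0.0, 349.4, 199.1], [0.0, 0.0, 1.0]]
```

View pics/top0.png

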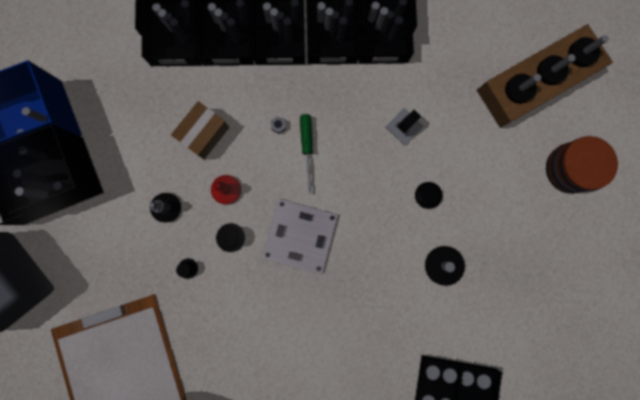

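View pics/scene0.png

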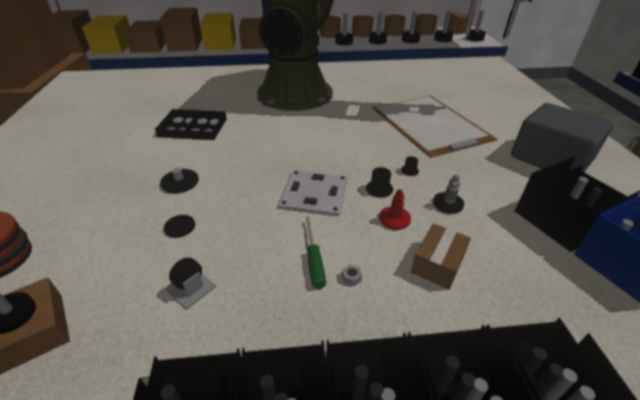

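The top view shows the plate at (301,237), the black foot at (165,207), the red decoy at (226,189), the larger cap at (230,237) and the smaller cap at (188,268). The scene view shows the foot at (449,195), the small cap at (411,166) and the big cap at (380,181), all upright. Next I measure them.

```bash
python3 - <<'E'
from h import *
c=dict(np.load("top0.npz"));w=cloud(c)
print("table z",np.nanmedian(w[150:300,340:400,2]))
for n,(u,v) in dict(foot=(165,207),cap=(188,268),big=(230,237),red=(226,189)).items():
    s=w[v-28:v+28,u-28:u+28].reshape(-1,3);s=s[~np.isnan(s[:,0])]
    r=ray(c,u,v,.02);s=s[np.linalg.norm(s[:,:2]-r[:2],axis=1)<.05]
    print(n,np.round(r,3),"zmax",np.round(np.sort(s[:,2])[-5:],3))
    for a,b in [(.003,.009),(.009,.018),(.018,.028),(.028,.04),(.04,.048),(.052,.07),(.07,.1)]:
        m=s[(s[:,2]>a)&(s[:,2]<b)]
        if len(m)>3: print("  ",a,b,len(m),np.round(np.r_[m.mean(0)[:2],(m.max(0)+m.min(0))[:2]/2,np.ptp(m,axis=0)[:2]],3))
g=cv2.cvtColor(c["pixels"],cv2.COLOR_RGB2HSV)
m=((w[...,2]>.005)&(w[...,2]<.016)).astype(np.uint8);m[:180]=0;m[295:]=0;m[:,:255]=0;m[:,350:]=0
k=max(cv2.findContours(m,0,2)[0],key=cv2.contourArea)
q=w[m>0][:,:2].astype(np.float32);print(len(q),cv2.minAreaRect(q),q.mean(0))
(cx,cy),sz,a=cv2.minAreaRect(k);print(cx,cy,sz,a,ray(c,cx,cy,.01))
E
```

```text
table z 0.000695820302387351
foot [0.592 0.293 0.02 ] zmax [0.079 0.079 0.08  0.08  0.081]
   0.003 0.009 70 [0.59  0.286 0.592 0.295 0.096 0.093]
   0.009 0.018 534 [0.591 0.291 0.592 0.296 0.061 0.063]
   0.018 0.028 21 [0.591 0.287 0.595 0.293 0.03  0.027]
   0.028 0.04 24 [0.591 0.287 0.592 0.288 0.022 0.008]
   0.04 0.048 20 [0.59  0.287 0.592 0.292 0.022 0.017]
   0.052 0.07 66 [0.591 0.292 0.591 0.294 0.021 0.019]
   0.07 0.1 41 [0.592 0.294 0.593 0.295 0.012 0.012]
cap [0.466 0.245 0.02 ] zmax [0.037 0.037 0.037 0.037 0.038]
   0.003 0.009 236 [0.466 0.243 0.466 0.247 0.098 0.093]
   0.009 0.018 22 [0.468 0.24  0.465 0.245 0.027 0.019]
   0.018 0.028 19 [0.465 0.239 0.463 0.241 0.027 0.01 ]
   0.028 0.04 185 [0.464 0.249 0.463 0.25  0.028 0.029]
big [0.527 0.159 0.02 ] zmax [0.052 0.052 0.052 0.052 0.052]
   0.003 0.009 318 [0.526 0.154 0.526 0.159 0.095 0.099]
   0.009 0.018 21 [0.523 0.15  0.526 0.16  0.052 0.044]
   0.018 0.028 15 [0.53  0.144 0.53  0.148 0.031 0.014]
   0.028 0.04 21 [0.526 0.144 0.526 0.147 0.039 0.014]
   0.04 0.048 91 [0.526 0.157 0.526 0.16  0.04  0.039]
   0.052 0.07 5 [0.526 0.159 0.528 0.161 0.027 0.028]
red [0.627 0.167 0.02 ] zmax [0.08  0.08  0.081 0.081 0.081]
   0.003 0.009 67 [0.62  0.16  0.624 0.168 0.093 0.089]
   0.009 0.018 547 [0.625 0.167 0.627 0.17  0.062 0.061]
   0.018 0.028 11 [0.625 0.163 0.625 0.176 0.018 0.037]
   0.028 0.04 14 [0.622 0.161 0.624 0.164 0.018 0.012]
   0.04 0.048 11 [0.624 0.161 0.625 0.164 0.02  0.013]
   0.052 0.07 55 [0.625 0.167 0.626 0.169 0.02  0.022]
   0.07 0.1 42 [0.626 0.169 0.627 0.169 0.012 0.012]
3510 ((0.5172637104988098, 0.005308136343955994), (0.15187916159629822, 0.24733850359916687), 73.49608612060547) [0.52512467 0.01430756]
300.0387878417969 236.4564208984375 (61.99198913574219, 62.0180778503418) 15.124006271362305 [0.52456571 0.01456073 0.01      ]
```

View pics/wrist0.png

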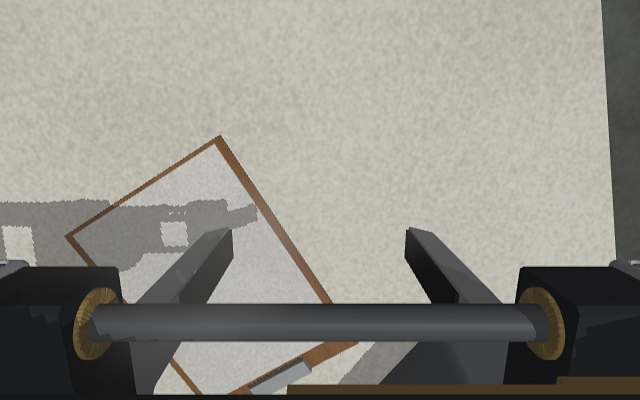

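The wrist view shows only counter and clipboard between the fingers. The heights match: foot 80 mm, small cap 37 mm, and the big cap at 52 mm is the look-alike. I check the bin heights near the foot before moving.

```bash
python3 - <<'E'
from h import *
for n in ["top","scene"]:
    w=cloud(dict(np.load(n+"0.npz"))).reshape(-1,3);w=w[~np.isnan(w[:,0])]
    for x in np.arange(.2,.9,.1):
        print(n,round(x,1),[ (lambda s:round(float(s[:,2].max()),2) if len(s) else None)(w[(abs(w[:,0]-x)<.05)&(abs(w[:,1]-y)<.05)]) for y in (0,.1,.2,.3,.4,.5,.6)])
E
```

```text
top 0.2 [0.01, 0.01, 0.01, 0.01, 0.01, 0.01, 0.01]
top 0.3 [0.01, 0.01, 0.01, 0.01, 0.01, 0.01, 0.02]
top 0.4 [0.01, 0.01, 0.03, 0.04, 0.02, 0.11, 0.11]
top 0.5 [0.02, 0.05, 0.05, 0.04, 0.01, 0.11, 0.11]
top 0.6 [0.02, 0.02, 0.08, 0.08, 0.1, 0.1, 0.08]
top 0.7 [0.03, 0.02, 0.05, 0.05, 0.1, 0.1, 0.1]
top 0.8 [0.03, 0.02, 0.06, 0.05, 0.0, 0.1, 0.1]
scene 0.2 [0.0, 0.01, 0.01, 0.01, 0.01, 0.01, 0.31]
scene 0.3 [0.0, 0.0, 0.0, 0.01, 0.01, 0.01, 0.0]
scene 0.4 [0.0, 0.0, 0.0, 0.01, 0.02, 0.11, 0.11]
scene 0.5 [0.02, 0.05, 0.05, 0.04, 0.0, 0.11, 0.11]
scene 0.6 [0.02, 0.02, 0.08, 0.08, 0.1, 0.1, 0.11]
scene 0.7 [0.03, 0.01, 0.05, 0.05, 0.1, 0.1, 0.1]
scene 0.8 [0.03, 0.02, 0.05, 0.05, 0.0, 0.1, 0.07]
```

>>> servo_tool:
  plan:
    - [100, 0, 0, -0.0125, 0, 0, 0.165]
    - [100, 0, 0, -0.0125, 0, 0, 0.165]
    - [100, 0, 0, -0.0125, 0, 0, 0.165]
    - [100, 0, 0, -0.0125, 0, 0, 0.165]
    - [100, 0, 0, -0.0125, 0, 0, 0.165]
    - [100, 0, 0, -0.0125, 0, 0, 0.165]
    - [100, 0, 0, -0.0125, 0, 0, 0.165]
    - [100, 0, 0, -0.0125, 0, 0, 0.165]

```text
time_s: 1.15
ee_pos: [0.1365, 0.5327, 0.3056]
eef_rot: [-3.141, 0.001, 1.565]
force: [-0.3, 0.3, 0.1]
grip_width: 0.0938
grip_force: 0.0
```

>>> servo_tool:
  plan:
    - [100, -0.0275, 0.053, 0, 0, 0, 0]
    - [100, -0.0275, 0.053, 0, 0, 0, 0]
    - [100, -0.0275, 0.053, 0, 0, 0, 0]
    - [100, -0.0275, 0.053, 0, 0, 0, 0]
    - [100, -0.0275, 0.053, 0, 0, 0, 0]
    - [100, -0.0275, 0.053, 0, 0, 0, 0]
    - [100, -0.0275, 0.053, 0, 0, 0, 0]
    - [100, -0.0275, 0.053, 0, 0, 0, 0]

```text
time_s: 2.15
ee_pos: [0.562, 0.3116, 0.3052]
eef_rot: [-3.141, 0.0, 1.571]
force: [-0.8, 0.6, -0.0]
grip_width: 0.0939
grip_force: 0.0
```

```bash
python3 - <<'E'
from h import *
o=ctrl.get_obs();print(o["ee_pos"],o["eef_rot"],o["qpos"])
c=ctrl.camera("wrist");save(c,"pics/w1.png");np.savez("w1.npz",**c)
w=cloud(c)
s=w.reshape(-1,3);s=s[~np.isnan(s[:,0])];s=s[np.linalg.norm(s[:,:2]-[.592,.2945],axis=1)<.05]
for a,b in [(.006,.02),(.02,.048),(.048,.052),(.052,.074),(.074,.09)]:
    m=s[(s[:,2]>a)&(s[:,2]<b)]
    if len(m)>3: print(a,b,len(m),np.round(np.r_[(m.max(0)+m.min(0))[:2]/2,np.ptp(m,axis=0)[:2]],4))
E
```

```text
[0.56204035 0.31158378 0.30521623] [-3.14124935e+00  5.94366113e-05  1.57077769e+00] [4.49175000e-01 4.72099335e-01 1.05908884e+00 9.56133026e-05
 1.61073954e+00 4.49197444e-01]
0.006 0.02 1295 [0.5961 0.2951 0.0621 0.064 ]
0.02 0.048 66 [0.5947 0.2998 0.0224 0.0154]
0.048 0.052 60 [0.5953 0.2973 0.0229 0.0196]
0.052 0.074 149 [0.5951 0.2954 0.0226 0.0208]
0.074 0.09 92 [0.5959 0.2951 0.0121 0.0125]
```

View pics/w1.png

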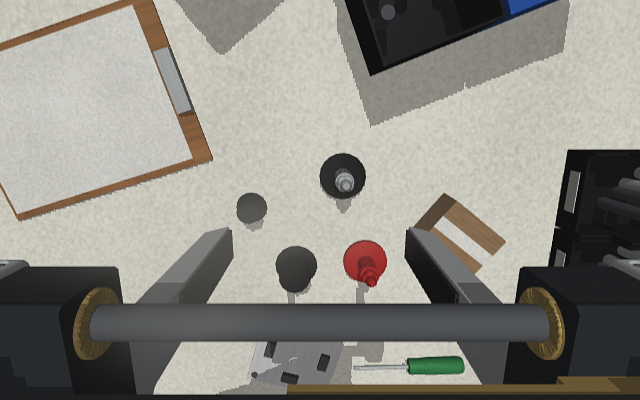

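The wrist view shows the foot at (343,178), the small cap at (251,208), the big cap at (296,268) and the red foot at (366,262). Two measurements agree on the foot at about (0.595, 0.295). I descend on its shank with the fingers along world x.

>>> servo_tool:
  plan:
    - [100, -0.0165, 0.033, 0, 0, 0, 0]
    - [100, 0, 0, 0.04, 0, 0, 0]
    - [100, 0, 0, 0.045, 0, 0, 0]
    - [100, 0, 0, 0.045, 0, 0, 0]
    - [100, 0, 0, 0.045, 0, 0, 0]
    - [100, 0, 0, 0.045, 0, 0, 0]
    - [100, 0, 0, 0.04, 0, 0, 0]
    - [100, 0, 0, 0.027, 0, 0, 0]
  force: 30

```text
time_s: 3.2
ee_pos: [0.5926, 0.296, 0.016]
eef_rot: [-3.139, 0.001, 1.571]
force: [0.8, -0.2, 0.1]
grip_width: 0.0941
grip_force: 0.0
```

>>> servo_tool:
  plan:
    - [100, 0, 0, 0, 0, 0, 0]
    - [15, 0, 0, 0, 0, 0, 0]
    - [15, 0, 0, 0, 0, 0, 0]
    - [15, 0, 0, 0, 0, 0, 0]
    - [15, 0, 0, 0, 0, 0, 0]
    - [15, 0, 0, 0, 0, 0, 0]
    - [15, 0, 0, 0, 0, 0, 0]
    - [15, 0, 0, 0, 0, 0, 0]
  force: 30

```text
time_s: 4.2
ee_pos: [0.5935, 0.2963, 0.0184]
eef_rot: [-3.141, 0.0, 1.571]
force: [-0.1, 0.1, -0.0]
grip_width: 0.0273
grip_force: 0.0
```

>>> servo_tool:
  plan:
    - [10, 0, 0, 0, 0, 0, 0]
    - [10, 0, 0, 0, 0, 0, 0]
    - [10, 0, 0, 0, 0, 0, 0]
    - [10, 0, 0, 0, 0, 0, 0]
    - [10, 0, 0, -0.02, 0, 0, 0]
    - [10, 0, 0, -0.03, 0, 0, 0]
    - [10, 0, 0, -0.04, 0, 0, 0]
    - [10, 0, 0, -0.04, 0, 0, 0]

```text
time_s: 5.2
ee_pos: [0.5932, 0.2963, 0.1509]
eef_rot: [3.141, -0.0, 1.571]
force: [0.6, -0.1, -3.2]
grip_width: 0.0235
grip_force: 30.0
```

>>> servo_tool:
  plan:
    - [10, -0.03, -0.0086, -0.01, 0, 0, 0]
    - [10, -0.035, -0.0086, -0.01, 0, 0, 0]
    - [10, -0.04, -0.0086, -0.01, 0, 0, 0]
    - [10, -0.04, -0.0086, -0.01, 0, 0, 0]
    - [10, -0.04, -0.0086, 0, 0, 0, 0]
    - [10, -0.04, -0.0086, 0, 0, 0, 0]
    - [10, -0.035, -0.0086, 0, 0, 0, 0]
    - [10, -0.022, -0.0086, 0, 0, 0, 0]

```text
time_s: 6.2
ee_pos: [0.5242, 0.0129, 0.1897]
eef_rot: [3.141, 0.0, 1.57]
force: [0.5, 0.1, -2.8]
grip_width: 0.0236
grip_force: 30.0
```

```bash
python3 - <<'E'
from h import *
o=ctrl.get_obs();print(np.round(o["ee_pos"],4),o["eef_rot"],o["force"])
for n in ["top","wrist"]:
    c=ctrl.camera(n);save(c,f"pics/{n}2.png");np.savez(f"{n}2.npz",**c)
E
```

```text
[0.5242 0.0129 0.1897] [3.14071414e+00 9.04372083e-05 1.56979172e+00] [ 0.45502276  0.13989623 -2.81561145]
```

View pics/wrist2.png

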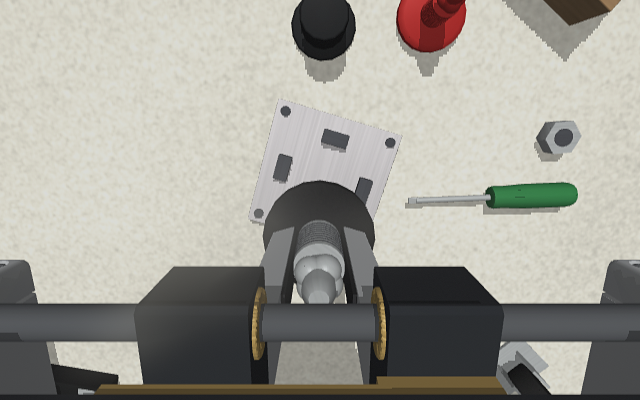

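The wrist view shows the plate with screw holes at (285,111), (390,143) and (258,213), and stops at (335,139), (283,168) and (364,188). The foot is upright in the fingers, with its base disc around (319,235). I refine the plate centre and the foot's position in the hand.

```bash
python3 - <<'E'
from h import *
# plate centre: top view, dark stops on the plate
c=dict(np.load("top0.npz"));g=cv2.cvtColor(c["pixels"],cv2.COLOR_RGB2GRAY);m=np.zeros((400,640),np.uint8)
cv2.circle(m,(300,236),27,255,-1);b=((g<110)&(m>0)).astype(np.uint8)
n,_,st,ce=cv2.connectedComponentsWithStats(b)
P=[ray(c,*ce[i],.018) for i in range(1,n) if st[i,4]>15];print("top stops",np.round(P,4).tolist(),np.mean(P,0))
c=dict(np.load("wrist2.npz"));g=cv2.cvtColor(c["pixels"],cv2.COLOR_RGB2GRAY);w=cloud(c)
b=((g<110)&(w[...,2]<.03)).astype(np.uint8)
n,_,st,ce=cv2.connectedComponentsWithStats(b)
for i in range(1,n):
    u,v=ce[i]
    if 240<u<410 and 90<v<230 and st[i,4]>25: print(np.round(ce[i],1),st[i],np.round(ray(c,u,v,.01 if st[i,4]<170 else .018),4),np.round(pt(c,u,v),4))
# foot in hand: base disc top points
s=w[170:262,250:385].reshape(-1,3);s=s[(s[:,2]>.16)&(s[:,2]<.195)];print("disc z",np.percentile(s[:,2],[5,50,95]))
z=np.median(s[:,2]);
m=((w[...,2]>.165)&(w[...,2]<.195)).astype(np.uint8);m[262:]=0;m[:, :255]=0;m[:,385:]=0
k=max(cv2.findContours(m,0,1)[0],key=cv2.contourArea)[:,0]
k=np.array([q for q in k if q[1]<232]);q=np.array([ray(c,u,v,z)[:2] for u,v in k])
A=np.c_[2*q,np.ones(len(q))];x=np.linalg.lstsq(A,(q**2).sum(1),rcond=None)[0]
print("disc centre",x[:2],"r",np.sqrt(x[2]+x[:2]@x[:2]),z,len(q))
E
```

```text
top stops [[0.56, -0.0036, 0.018], [0.538, 0.0538, 0.018], [0.514, -0.0272, 0.018], [0.4845, 0.0251, 0.018]] [0.52413206 0.01202187 0.018     ]
[285.2 110.8] [281 106  10  11  76] [0.4916 0.0818 0.01  ] [0.4917 0.0818 0.0113]
[334.6 138.8] [321 129  28  21 375] [0.5407 0.0547 0.018 ] [0.5406 0.0548 0.0193]
[389.8 142.5] [385 138  10  10  76] [0.5974 0.0503 0.01  ] [0.5968 0.0505 0.0128]
[282.2 167.4] [273 154  19  28 362] [0.4879 0.0261 0.018 ] [0.488  0.0263 0.0192]
[363.2 188.9] [355 177  18  28 301] [0.5706 0.0037 0.018 ] [0.5703 0.0043 0.0205]
[258.  212.9] [254 209   9   9  62] [ 0.4599 -0.024   0.01  ] [ 0.4607 -0.0227  0.0147]
disc z [0.18142904 0.18555615 0.18767485]
disc centre [0.52459501 0.02522617] r 0.02171813402520761 0.18555614993751057 229
```

```bash
python3 - <<'E'
from h import *
c=dict(np.load("wrist2.npz"));w=cloud(c)
m=((w[...,2]>.165)&(w[...,2]<.2))
P=[]
for v in range(180,240,4):
    u=np.where(m[v,240:400])[0]+240
    if len(u)>20: P+= [ray(c,u[0]-.5,v,.1855)[:2],ray(c,u[-1]+.5,v,.1855)[:2]]
q=np.array(P)
A=np.c_[2*q,np.ones(len(q))];x=np.linalg.lstsq(A,(q**2).sum(1),rcond=None)[0]
r=np.sqrt(x[2]+x[:2]@x[:2]);print("disc",x[:2],r,np.abs(np.hypot(*(q-x[:2]).T)-r).max())
s=w[180:320,250:385].reshape(-1,3)
for a,b in [(.225,.245),(.245,.26)]:
    t=s[(s[:,2]>a)&(s[:,2]<b)&(abs(s[:,0]-.524)<.013)];print(a,len(t),t.mean(0),t.min(0),t.max(0))
# top-view: stud tip in hand hidden? plate holes from top0
c=dict(np.load("top0.npz"));g=cv2.cvtColor(c["pixels"],cv2.COLOR_RGB2GRAY)
for u0,v0 in [(282,205),(333,217),(319,267),(268,254)]:
    p=255-g[v0-4:v0+5,u0-4:u0+5].astype(float);p=np.clip(p-np.median(p)-15,0,None);vv,uu=np.mgrid[v0-4:v0+5,u0-4:u0+5]
    print(np.round(ray(c,(p*uu).sum()/p.sum(),(p*vv).sum()/p.sum(),.01),4))
E
```

```text
disc [0.52457958 0.01339657] 0.030853791141493135 0.0006250535758384398
0.225 1691 [0.52404979 0.01568322 0.23644946] [0.51101403 0.00247865 0.22526319] [0.5369906 0.0217296 0.2449931]
0.245 1072 [0.52351035 0.01446883 0.24949823] [0.5110099  0.0070773  0.24500351] [0.53699657 0.021023   0.25999008]
[0.5946 0.0522 0.01  ]
[ 0.5631 -0.0537  0.01  ]
[ 0.4573 -0.0224  0.01  ]
[0.4888 0.0837 0.01  ]
```

>>> servo_tool:
  plan:
    - [10, 0.001, 0.003, 0.02, 0, 0, 0]
    - [10, 0, 0, 0.025, 0, 0, 0]
    - [10, 0, 0, 0.025, 0, 0, 0]
    - [10, 0, 0, 0.025, 0, 0, 0]
    - [10, 0, 0, 0.025, 0, 0, 0]
    - [10, 0, 0, 0.015, 0, 0, 0]
    - [10, 0, 0, 0.008, 0, 0, 0]
    - [10, 0, 0, 0, 0, 0, 0]

```text
time_s: 7.3
ee_pos: [0.5278, 0.0154, 0.0456]
eef_rot: [3.142, -0.0, 1.571]
force: [0.1, 0.7, -2.3]
grip_width: 0.0231
grip_force: 30.0
```

```bash
python3 - <<'E'
from h import *
o=ctrl.get_obs();print(np.round(o["ee_pos"],4),o["eef_rot"],o["force"])
c=ctrl.camera("wrist");save(c,"pics/wrist3.png");np.savez("wrist3.npz",**c);w=cloud(c)
g=cv2.cvtColor(c["pixels"],cv2.COLOR_RGB2GRAY)
b=((g<110)&(w[...,2]<.024)&(w[...,2]>.002)).astype(np.uint8)
n,_,st,ce=cv2.connectedComponentsWithStats(b)
for i in range(1,n):
    u,v=ce[i]
    if 30<st[i,4]<4000 and v<300: print(np.round(ce[i],1),st[i],"z.01",np.round(ray(c,u,v,.01),4),"z.018",np.round(ray(c,u,v,.018),4))
E
```

```text
[0.5278 0.0154 0.0456] [ 3.14157496e+00 -4.86316901e-05  1.57087295e+00] [ 0.12192195  0.69524503 -2.28000457]
[319.3  13.2] [ 272    0   96   33 2161] z.01 [0.5293 0.1383 0.01  ] z.018 [0.5293 0.1362 0.018 ]
[495.2   7.2] [ 456    0   83   19 1067] z.01 [0.6277 0.1413 0.01  ] z.018 [0.6241 0.1392 0.018 ]
[256. 116.] [248 108  17  17 227] z.01 [0.4914 0.0821 0.01  ] z.018 [0.4928 0.0822 0.018 ]
[338.5 162.3] [ 316  145   47   35 1046] z.01 [0.5413 0.0542 0.01  ] z.018 [0.5408 0.0553 0.018 ]
[429. 168.] [421 160  17  16 213] z.01 [0.5975 0.0507 0.01  ] z.018 [0.595  0.0519 0.018 ]
[252.3 208.1] [237 186  32  45 980] z.01 [0.4866 0.0248 0.01  ] z.018 [0.4881 0.027  0.018 ]
[384.7 243.5] [373 223  27  44 825] z.01 [0.5723 0.0008 0.01  ] z.018 [0.5707 0.0039 0.018 ]
[605.4 249.7] [ 576  235   64   39 1342] z.01 [ 0.7178 -0.0035  0.01  ] z.018 [ 7.108e-01 -3.000e-04  1.800e-02]
[295.3 292.6] [292 284  10  16  71] z.01 [ 0.5131 -0.0347  0.01  ] z.018 [ 0.5137 -0.0303  0.018 ]
```

View pics/wrist3.png

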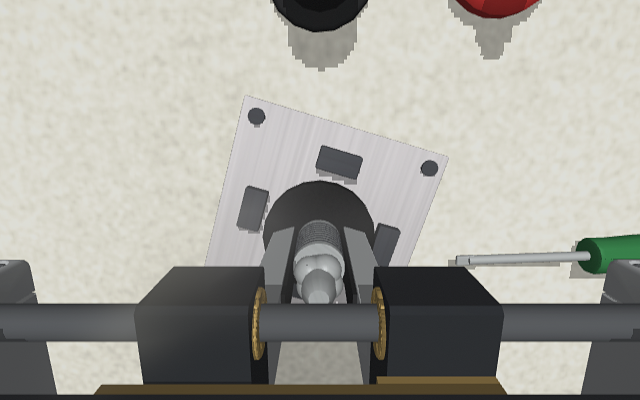

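The view shows the foot just above the plate, with the stops at (338,162), (252,208) and (385,243) around the disc. The plate centre comes out at (0.5288, 0.0138). I correct by (+0.5, -2) mm and lower.

>>> servo_tool:
  plan:
    - [10, -0.001, 0.0005, 0, 0, 0, 0]
    - [10, -0.001, 0, 0, 0, 0, 0]
    - [10, 0, 0, 0.006, 0, 0, 0]
    - [10, 0, 0, 0.005, 0, 0, 0]
    - [10, 0, 0, 0.003, 0, 0, 0]
    - [10, 0, 0, 0.002, 0, 0, 0]
    - [10, 0, 0, 0, 0, 0, 0]
    - [10, 0, 0, 0, 0, 0, 0]

```text
time_s: 8.35
ee_pos: [0.5283, 0.0133, 0.0296]
eef_rot: [3.141, -0.0, 1.571]
force: [0.6, 0.9, -3.1]
grip_width: 0.0237
grip_force: 30.0
```

>>> servo_tool:
  plan:
    - [10, 0, 0, 0.001, 0, 0, 0]
    - [10, 0, 0, 0.0005, 0, 0, 0]
    - [10, 0, 0, 0.0005, 0, 0, 0]
    - [10, 0, 0, 0, 0, 0, 0]
    - [10, 0, 0, 0, 0, 0, 0]
    - [10, 0, 0, 0, 0, 0, 0]
    - [10, 0, 0, 0, 0, 0, 0]
    - [10, 0, 0, 0, 0, 0, 0]

```text
time_s: 9.35
ee_pos: [0.5283, 0.0133, 0.0284]
eef_rot: [3.141, 0.0, 1.571]
force: [-5.3, -0.7, 9.9]
grip_width: 0.0236
grip_force: 30.0
```

>>> servo_tool:
  plan:
    - [80, 0, 0, 0, 0, 0, 0]
    - [80, 0, 0, 0, 0, 0, 0]
    - [80, 0, 0, 0, 0, 0, 0]
    - [80, 0, 0, 0, 0, 0, 0]
    - [80, 0, 0, 0, 0, 0, 0]
    - [80, 0, 0, 0, 0, 0, 0]
    - [80, 0, 0, -0.02, 0, 0, 0]
    - [80, 0, 0, -0.04, 0, 0, 0]

```text
time_s: 10.35
ee_pos: [0.5273, 0.0133, 0.087]
eef_rot: [-3.138, -0.0, 1.571]
force: [0.1, 0.1, 0.7]
grip_width: 0.0754
grip_force: 0.0
```

>>> servo_tool:
  plan:
    - [100, 0, 0, -0.05, 0, 0, 0]
    - [100, 0, 0, -0.06, 0, 0, 0]
    - [100, 0.02, -0.007, 0, 0, 0, 0]
    - [100, 0.045, -0.012, 0, 0, 0, 0]
    - [100, 0.045, -0.012, 0, 0, 0, 0]
    - [100, 0.045, -0.012, 0, 0, 0, 0]
    - [100, 0.045, -0.012, 0, 0, 0, 0]
    - [100, 0.035, -0.007, 0, 0, 0, 0]

```text
time_s: 11.35
ee_pos: [0.4655, 0.2499, 0.1976]
eef_rot: [3.141, -0.0, 1.572]
force: [1.3, 0.7, 0.6]
grip_width: 0.094
grip_force: 0.0
```

```bash
python3 - <<'E'
from h import *
o=ctrl.get_obs();print(np.round(o["ee_pos"],4),o["eef_rot"])
for n in ["wrist","top"]:
    c=ctrl.camera(n);save(c,f"pics/{n}4.png");np.savez(f"{n}4.npz",**c)
    s=cloud(c).reshape(-1,3);s=s[~np.isnan(s[:,0])]
    def rep(l,s):
        if len(s)>3: print(n,l,len(s),np.round(np.r_[(s.max(0)+s.min(0))/2,np.ptp(s,axis=0)],4))
    t=s[np.linalg.norm(s[:,:2]-[.466,.249],axis=1)<.035]
    rep("cap top",t[(t[:,2]>.030)&(t[:,2]<.042)])
    t=s[np.linalg.norm(s[:,:2]-[.528,.0135],axis=1)<.033]
    rep("foot disc",t[(t[:,2]>.021)&(t[:,2]<.032)]);rep("stud",t[(t[:,2]>.062)&(t[:,2]<.1)]);rep("tip",t[(t[:,2]>.083)&(t[:,2]<.1)])
E
```

```text
[0.4655 0.2499 0.1976] [ 3.14146021e+00 -1.01285764e-04  1.57160193e+00]
wrist cap top 674 [0.467  0.2496 0.0337 0.0282 0.0298 0.0072]
wrist foot disc 1185 [0.5295 0.023  0.0264 0.0623 0.0441 0.0109]
top cap top 176 [0.4634 0.2504 0.0344 0.0282 0.0294 0.0082]
top foot disc 577 [0.5267 0.0134 0.0248 0.0602 0.0605 0.0075]
top stud 98 [0.5261 0.0124 0.0762 0.0195 0.0213 0.028 ]
top tip 38 [0.5263 0.0132 0.0872 0.0115 0.0116 0.0059]
```

View pics/wrist4.png

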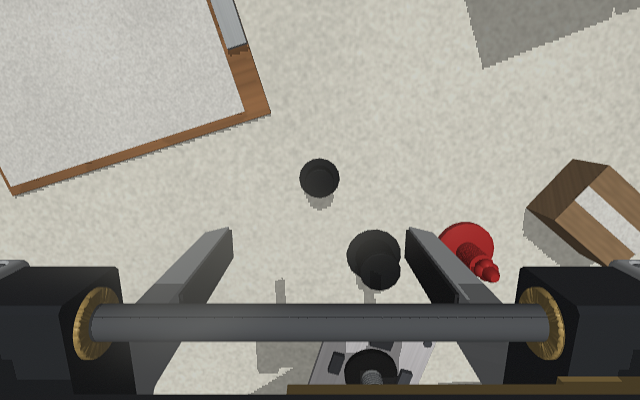

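The view shows the small cap centred between the fingers at (319,178), well clear of the big cap at (375,258). The top camera puts the placed foot's tip at (0.5263, 0.0132) and the plate centre at (0.526, 0.015), so it stands upright inside the stops. I grasp the cap.

>>> servo_tool:
  plan:
    - [100, 0, 0.001, 0.02, 0, 0, 0]
    - [100, 0, 0, 0.035, 0, 0, 0]
    - [100, 0, 0, 0.035, 0, 0, 0]
    - [100, 0, 0, 0.035, 0, 0, 0]
    - [100, 0, 0, 0.03, 0, 0, 0]
    - [100, 0, 0, 0.02, 0, 0, 0]
    - [100, 0, 0, 0.012, 0, 0, 0]
    - [100, 0, 0, 0, 0, 0, 0]
  force: 50

```text
time_s: 12.45
ee_pos: [0.4671, 0.2478, 0.0101]
eef_rot: [-3.141, 0.0, 1.57]
force: [-0.0, 0.3, -0.1]
grip_width: 0.094
grip_force: 0.0
```

>>> servo_tool:
  plan:
    - [100, 0.0015, 0, 0.0035, 0, 0, 0]
    - [20, 0, 0, 0, 0, 0, 0]
    - [20, 0, 0, 0, 0, 0, 0]
    - [20, 0, 0, 0, 0, 0, 0]
    - [20, 0, 0, 0, 0, 0, 0]
    - [20, 0, 0, 0, 0, 0, 0]
    - [20, 0, 0, 0, 0, 0, 0]
    - [20, 0, 0, 0, 0, 0, 0]
  force: 50

```text
time_s: 13.45
ee_pos: [0.4672, 0.2498, 0.007]
eef_rot: [3.142, -0.0, 1.571]
force: [0.2, -0.8, -0.6]
grip_width: 0.0286
grip_force: 50.0
```

>>> servo_tool:
  plan:
    - [15, 0, 0, 0, 0, 0, 0]
    - [15, 0, 0, 0, 0, 0, 0]
    - [15, 0, 0, -0.02, 0, 0, 0]
    - [15, 0, 0, -0.03, 0, 0, 0]
    - [15, 0, 0, -0.04, 0, 0, 0]
    - [15, 0, 0, -0.04, 0, 0, 0]
    - [15, 0, 0, -0.03, 0, 0, 0]
    - [15, 0, 0, 0, 0, 0, 0]

```text
time_s: 14.45
ee_pos: [0.468, 0.2502, 0.1689]
eef_rot: [3.138, -0.002, 1.571]
force: [1.3, -0.0, -0.9]
grip_width: 0.0284
grip_force: 50.0
```

>>> servo_tool:
  plan:
    - [15, -0.015, 0.004, 0, 0, 0, 0]
    - [15, -0.03, 0.008, 0, 0, 0, 0]
    - [15, -0.04, 0.01, 0, 0, 0, 0]
    - [15, -0.045, 0.012, 0, 0, 0, 0]
    - [15, -0.045, 0.012, 0, 0, 0, 0]
    - [15, -0.035, 0.009, 0, 0, 0, 0]
    - [15, -0.02, 0.005, 0, 0, 0, 0]
    - [15, -0.006, 0.001, 0, 0, 0, 0]

```text
time_s: 15.45
ee_pos: [0.5277, 0.0122, 0.1655]
eef_rot: [-3.139, -0.0, 1.569]
force: [0.4, -0.3, -0.3]
grip_width: 0.0283
grip_force: 50.0
```

>>> servo_tool:
  plan:
    - [15, 0, 0, 0.01, 0, 0, 0]
    - [15, 0, 0, 0.02, 0, 0, 0]
    - [15, 0, 0, 0.015, 0, 0, 0]
    - [15, 0, 0, 0.01, 0, 0, 0]
    - [15, 0, 0, 0.005, 0, 0, 0]
    - [15, 0, 0, 0, 0, 0, 0]
    - [15, 0, 0, 0, 0, 0, 0]
    - [15, 0, 0, 0, 0, 0, 0]

```text
time_s: 16.45
ee_pos: [0.5284, 0.0138, 0.1073]
eef_rot: [3.141, 0.0, 1.571]
force: [-0.5, -0.8, -1.0]
grip_width: 0.0285
grip_force: 50.0
```

```bash
python3 - <<'E'
from h import *
o=ctrl.get_obs();print(np.round(o["ee_pos"],4),o["eef_rot"],o["force"])
c=ctrl.camera("wrist");save(c,"pics/wrist5.png");np.savez("wrist5.npz",**c)
s=ctrl.camera("scene");save(s,"pics/scene5.png");np.savez("scene5.npz",**s)
p=s["pixels"][120:240,240:400];cv2.imwrite("pics/both5.png",cv2.vconcat([cv2.resize(cv2.cvtColor(p,4),(400,300),interpolation=2),cv2.resize(cv2.cvtColor(c["pixels"][100:400,120:520],4),(400,300))]))
E
```

```text
[0.5284 0.0138 0.1073] [3.14085725e+00 3.56551290e-05 1.57077680e+00] [-0.45660207 -0.80963558 -1.01861432]
```

View pics/both5.png

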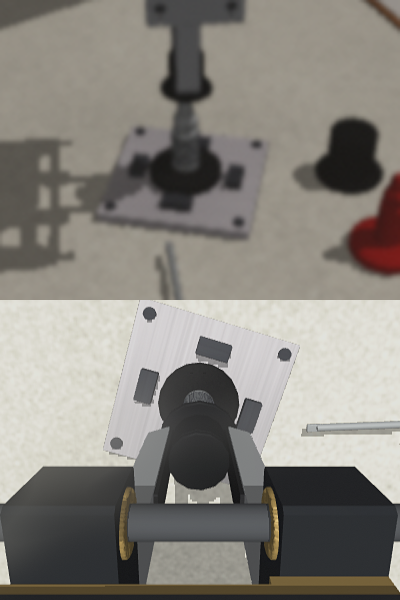

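Top crop: the cap hangs straight above the stud, both near u≈187. Bottom crop: the foot's disc is centred between the stops, and the cap is in line with it. I lower over the stud tip to just above the bulge.

>>> servo_tool:
  plan:
    - [15, 0, 0, 0.005, 0, 0, 0]
    - [15, 0, 0, 0.005, 0, 0, 0]
    - [15, 0, 0, 0.004, 0, 0, 0]
    - [15, 0, 0, 0.003, 0, 0, 0]
    - [15, 0, 0, 0.003, 0, 0, 0]
    - [15, 0, 0, 0.002, 0, 0, 0]
    - [15, 0, 0, 0, 0, 0, 0]
    - [15, 0, 0, 0, 0, 0, 0]
  force: 60

```text
time_s: 17.55
ee_pos: [0.5282, 0.0138, 0.085]
eef_rot: [3.141, -0.0, 1.571]
force: [1.6, 0.0, 0.4]
grip_width: 0.0285
grip_force: 60.0
```

>>> servo_tool:
  plan:
    - [15, 0, 0, 0.001, 0, 0, 0]
    - [15, 0, 0, 0.001, 0, 0, 0]
    - [15, 0, 0, 0.001, 0, 0, 0]
    - [15, 0, 0, 0.001, 0, 0, 0]
    - [15, 0, 0, 0.001, 0, 0, 0]
    - [15, 0, 0, 0.001, 0, 0, 0]
    - [15, 0, 0, 0, 0, 0, 0]
    - [15, 0, 0, 0, 0, 0, 0]

```text
time_s: 18.55
ee_pos: [0.5289, 0.0134, 0.0802]
eef_rot: [3.139, 0.001, 1.571]
force: [-2.6, -3.8, 12.1]
grip_width: 0.0286
grip_force: 60.0
```

>>> servo_tool:
  plan:
    - [15, 0, 0, 0.001, 0, 0, 0]
    - [15, 0, 0, 0.001, 0, 0, 0]
    - [15, 0, 0, 0.001, 0, 0, 0]
    - [15, 0, 0, 0.001, 0, 0, 0]
    - [15, 0, 0, 0.001, 0, 0, 0]
    - [15, 0, 0, 0, 0, 0, 0]
    - [15, 0, 0, 0, 0, 0, 0]
    - [15, 0, 0, 0, 0, 0, 0]

```text
time_s: 19.55
ee_pos: [0.5281, 0.0139, 0.0738]
eef_rot: [-3.141, -0.0, 1.571]
force: [-0.3, 0.6, -3.6]
grip_width: 0.0286
grip_force: 60.0
```

Force dropped after the 12 N peak, which is the click. Next I seat the brim on the shoulder.

>>> servo_tool:
  plan:
    - [15, 0, 0, 0.001, 0, 0, 0]
    - [15, 0, 0, 0.001, 0, 0, 0]
    - [15, 0, 0, 0.001, 0, 0, 0]
    - [15, 0, 0, 0.001, 0, 0, 0]
    - [15, 0, 0, 0.001, 0, 0, 0]
    - [15, 0, 0, 0.001, 0, 0, 0]
    - [15, 0, 0, 0, 0, 0, 0]
    - [15, 0, 0, 0, 0, 0, 0]

```text
time_s: 20.55
ee_pos: [0.5282, 0.0138, 0.068]
eef_rot: [3.141, 0.0, 1.571]
force: [-0.0, 1.4, -2.3]
grip_width: 0.0284
grip_force: 60.0
```

>>> servo_tool:
  plan:
    - [15, 0, 0, 0.0005, 0, 0, 0]
    - [15, 0, 0, 0.0005, 0, 0, 0]
    - [15, 0, 0, 0.0005, 0, 0, 0]
    - [15, 0, 0, 0.0005, 0, 0, 0]
    - [15, 0, 0, 0, 0, 0, 0]
    - [15, 0, 0, 0, 0, 0, 0]
    - [15, 0, 0, 0, 0, 0, 0]
    - [15, 0, 0, 0, 0, 0, 0]

```text
time_s: 21.55
ee_pos: [0.5281, 0.0142, 0.067]
eef_rot: [-3.141, -0.001, 1.571]
force: [-8.9, 3.8, 13.3]
grip_width: 0.0284
grip_force: 60.0
```

>>> servo_tool:
  plan:
    - [15, 0, 0, 0.0005, 0, 0, 0]
    - [15, 0, 0, 0.0005, 0, 0, 0]
    - [15, 0, 0, 0, 0, 0, 0]
    - [15, 0, 0, 0, 0, 0, 0]
    - [15, 0, 0, 0, 0, 0, 0]
    - [15, 0, 0, 0, 0, 0, 0]
    - [15, 0, 0, 0, 0, 0, 0]
    - [15, 0, 0, 0, 0, 0, 0]

```text
time_s: 22.55
ee_pos: [0.5281, 0.0142, 0.0669]
eef_rot: [3.141, -0.001, 1.571]
force: [-12.6, 4.8, 25.6]
grip_width: 0.0281
grip_force: 60.0
```

```bash
python3 - <<'E'
from h import *
s=ctrl.camera("scene");p=s["pixels"][120:240,240:400];c=ctrl.camera("wrist")
cv2.imwrite("pics/both6.png",cv2.vconcat([cv2.resize(cv2.cvtColor(p,4),(400,300),interpolation=2),cv2.resize(cv2.cvtColor(c["pixels"][100:400,120:520],4),(400,300))]))
o=ctrl.get_obs();print(o["ee_pos"],o["force"],o["grip_force"])
E
```

```text
[0.52812067 0.01422663 0.06687481] [-14.61543387   4.39389874  26.40279079] 60.019404614008636
```

View pics/both6.png

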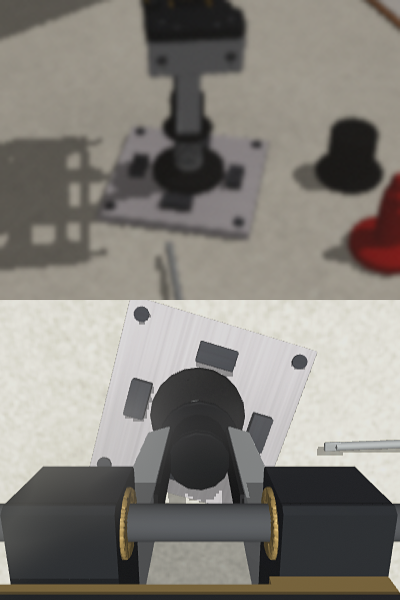

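The cap's brim sits on the shank's shoulder, the foot is flat between the stops, and the push holds steady at about 26 N. I hand in.

```bash
python3 -c "
from station import ctrl
print(ctrl.hand_in())"
```

```text
the job is handed in; nothing more can be done
None
```

The tall foot stands upright between the four stops, the narrow cap clicked on and seated on its shoulder, and I handed in at about 23 s with the gripper still pressing it down at about 26 N; no verdict came back.

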